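# Throw the die clamp shut with the extension tube

### The job

The toggle clamp on the die fixture is open and has to be thrown shut on the round die plate. First clear the jar out from under the clamp's handle and stand it upright in the parts tray; then take the square tube from the rubber mat, slip it well over the raised stub handle, swing the handle down past its dead point with it until the clamp is fully shut, and draw the tube off and lay it back flat on the mat. Never touch the handle with the robot itself, only with the tube, and leave everything else on the bench as it stands.

Things in the scene. Friction and masses are not known exactly. Their poses are not given: they have to be found in the camera images.
- fixture: Fixed dark steel base plate of a toggle clamp, 120 mm wide, 12 mm thick, from x = -185 to +50 mm. Origin: on the bench under the handle's pivot; +x points level to the side where the handle stands out. At x = -120 a round die plate (100 mm) is fixed in its nest under the hold-down arm (up to 160 mm high while open). Two cheeks hold the pivots: 97 mm high, 44 mm wide, x -50 to +26. Yaw varies.
- pivot (a point): Centre of the handle's hinge, 80 mm above the bench. The hinge axis is level, along the fixture's y.
- handle_tip (a point): Outer end of the clamp's stub handle, 112 mm from the pivot. Its x axis points outward along the handle, y is the hinge axis. The stub is a round bar 14 mm thick with a domed end, free from 60 to 112 mm from the pivot; nearer in it is a 26 x 24 mm shank, a shoulder for the tube. Open, the handle rises 0.78 rad (45 deg) above level; shut, it is level.
- handle (a joint): Handle angle: 0 = open (raised 0.78 rad above level), growing as it is pushed down; elevation = 0.78 - value. Over-center: resists with about 2.2 Nm at 0, falling to nothing at the dead point, 0.44; beyond it pulls itself shut, with about 1.7 Nm at its stop at 0.78, where the foot is on the die plate. Left short of the dead point it springs open. The hold-down arm moves with it.
- bar: The extension tube: loose straight aluminium square tube, 28 x 28 mm outside, 3 mm walls (22 x 22 mm bore, open right through at both ends), 220 mm long, about 0.25 kg. Lies on the rubber mat. Origin: centre of its underside; x along its length, z up. The two ends are alike.
- bar_mid (a point): Centre of the square tube (on its axis, 110 mm from either end, 14 mm above its underside); x along its length.
- mat: Fixed flat black rubber tool mat, 290 mm (its x) by 150 mm (its y), 4 mm thick. Origin: centre of its underside. The tube and a plain rod lie on it side by side, both roughly along its x.
- rod: Bystander: plain solid steel rod 16 mm thick, 200 mm long, on the mat about 80 mm beside the tube. Origin: centre of its underside, x along its length.
- jar: Loose closed jar with a steel cap, 46 mm across, 100 mm high, about 0.22 kg, standing on the bench in the plane of the handle, 145 to 185 mm from the pivot, where the tube will swing down. Origin: centre of its underside.
- tray: Fixed open grey plastic parts tray, 170 mm (its x) by 150 mm (its y), 35 mm high, walls and floor 4 mm, empty. Origin: centre of its underside.
- biscuit: Bystander: loose black plastic disc, 44 mm across, 30 mm high, beside the handle's plane. Origin: centre of its underside.
- spanner: Bystander: loose flat spanner, 150 mm long, on the other side of the handle's plane. Origin: centre of its underside.
- oiler: Bystander: loose white bottle, 56 mm across, 150 mm high, beyond the fixture, 70 to 100 mm to one side of the handle's plane, 300 to 330 mm from the pivot. Origin: centre of its underside.
- cup: Bystander: loose steel cup, 72 mm across, 85 mm high, beyond the fixture, about as far from the handle's plane on the other side as the bottle is. Origin: centre of its underside.
- mallet: Bystander: loose hammer, 240 mm long, at the table's left side. Origin: centre of its underside.

How it is judged (in metres and radians):
On the way, in this order (a step that is already met when the one before it is completed fails the run):
1. the jar stands upright and released in the parts tray, with the clamp still open (x of jar in the frame of tray between -0.062 and 0.062 m and y of jar in the frame of tray between -0.052 and 0.052 m and z of jar in the frame of tray below 0.012 m and angle between jar's own z axis and vertical below 0.15 rad and linear speed of jar below 0.03 m/s and contact force between the fingers and jar below 0.1 N and value of joint handle below 0.1 rad), for 0.2 s.
2. the square tube is slipped at least 25 mm over the stub handle, with the clamp still open (y of handle_tip in the frame of bar_mid between -0.01 and 0.01 m and z of handle_tip in the frame of bar_mid between -0.01 and 0.01 m and x of handle_tip in the frame of bar_mid between -0.085 and 0.085 m and value of joint handle below 0.12 rad), for 0.1 s.
3. the handle is thrown down to fully shut with the tube still on it (y of handle_tip in the frame of bar_mid between -0.01 and 0.01 m and z of handle_tip in the frame of bar_mid between -0.01 and 0.01 m and x of handle_tip in the frame of bar_mid between -0.1 and 0.1 m and value of joint handle above 0.72 rad), for 0.1 s.
At the end, for the whole second after the job is handed in: Handle shut (over 0.72 rad); jar upright (0.15 rad), released on the tray floor; tube flat on the mat, its middle within 70 mm along and 75 mm across of the mat centre; jar and tube at rest (value of joint handle above 0.72 rad and x of jar in the frame of tray between -0.062 and 0.062 m and y of jar in the frame of tray between -0.052 and 0.052 m and z of jar in the frame of tray below 0.012 m and angle between jar's own z axis and vertical below 0.15 rad and linear speed of each of jar, bar below 0.03 m/s and contact force between the fingers and jar below 0.1 N and x of bar_mid in the frame of mat between -0.07 and 0.07 m and y of bar_mid in the frame of mat between -0.075 and 0.075 m and height (world z) of bar_mid below 0.024 m); the robot touches nothing.
It fails at once if the robot itself touches the clamp's handle (over 2 N) (contact force between any of the fingers, the arm and handle above 2 N).
It fails at once if the jar is tipped over (beyond 0.6 rad) (angle between jar's own z axis and vertical above 0.6 rad).
It fails at once if a bystander (rod, disc, spanner, bottle, cup, hammer) is moved more than 30 mm (distance of any of rod, biscuit, spanner, oiler, cup, mallet from where it was at the start of the episode above 0.03 m).
It also fails if it takes over 67 s, if anything falls off the work surface, if the arm or the gripper's body presses on something with over 40 N, if the wrist force passes 120 N, or if a joint passes its speed limit or range.

### The arm

A 6-joint arm with a two-finger parallel gripper is mounted at the origin on the work surface. World frame = base frame: x ahead of the robot, y to its left, z up, the work surface at z = 0. Lengths are in mm, angles in rad, forces in N, time in s.
With the tool pointing down it reaches from about 400 to 825 mm from the base axis. Payload 7 kg.
Tool frame: the origin (TCP) lies at the very end of the fingers, on their centre line; the grasp point (between the pads) lies 19 mm behind it; z points along the fingers, y is the direction in which the jaws open and shut (so a half turn about z gives the same grasp; the last joint's range is limited). The gripper opens to 88 mm and grips with 3 to 60 N. Pads are 19 mm wide; open, the fingers measure 130 mm over their backs; the gripper's body (78 mm by 193 mm) begins 47 mm behind the grasp point.
Start: joints at [-0.882, 0.359, 0.012, 0, -1.224, -0.288], TCP at [263.327, -621.494, 226.561] pointing down, gripper open.
Joint ranges: [-3.07, 3.07], [-1.43, 2.12], [-1.02, 1.25], [-3.03, 1.67], [-3.05, -0], [-3.03, 3.03]. Speed limits (rad/s): [2.39, 2.39, 3.01, 3.14, 3.14, 3.14].

### API

Orientations are given as a unit quaternion [x, y, z, w].
In Python, from plant import bot gives the robot as it stands. Calls block until the motion is done:
- bot.move_ptp(position, orientation): joint-space move of the TCP to a pose.
- bot.line_to(position, velocity=150, ori=None): straight line of the TCP; ori=None keeps the orientation; velocity is the mean speed in mm/s.
- bot.move_joints(angles): joint-space move.
- bot.move_gripper(opening, force=None): finger opening in mm; force is the grip in N (None keeps the last); returns when the fingers have stopped.
- bot.pause(seconds).
- bot.solve_ik(position, orientation): joint angles nearest the present ones, or None.
- bot.read_state(): the state.
- bot.camera(name): name is "scene" or "top" or "wrist"; returns the picture (420x560x3 uint8, red, green, blue); there is no depth.
- bot.get_calibration(name): a dict with "fx", "fy", "cx", "cy" (pixels), "view" (4x4, takes a point from world to camera coordinates); the wrist camera has in their place "T_tool_cam" (4x4, takes a point from camera to tool coordinates, whose origin is the TCP and whose axes are the flange's). Camera axes: x right, y up, looking along -z (the intrinsics and any distortion apply to the point x, -y, -z); pixel columns grow to the right and rows downward; lengths in mm; the calibration is good to about 2 mm. A picture is of the moment at which its call begins: read the wrist's pose just before it. get_calibration takes no time and is no camera call.
A pose or a line that the arm cannot do raises bot.Unreachable and nothing moves.
- bot.close_job(): hands the job in, once; it reports no verdict.
The state is a dict: "t": time; "joint_pos": joint angles; "qvel": joint speeds; "tau": joint torques, N m; "tcp_pos": TCP position; "eef_rot": TCP orientation; "contact_force": force on the tool from outside, world axes, zero at the start; "moment": the same for the moment, N m; "width": finger opening in mm.
Only numpy, scipy, OpenCV 4.12 (cv2) and the standard library are available. Lean on these libraries where they do the work, as an engineer would, in place of code of your own. Each camera call takes 0.05 s, during which the arm holds its last target. There are 200 camera calls.

## Working session

There is one attempt and no reset: what is moved stays moved. The work goes in short steps, each a Python script; the robot and the scene stay as the last script left them, time stands still between calls to the robot, and variables do not carry over. Pictures are saved under pics/ and viewed, about 8 in all and at most 12, crops included, and the job is handed in when it is done.

```bash
ls; mkdir -p pics
python3 - <<'E'
from plant import bot
import cv2
for n in("top","scene"):
    im=bot.camera(n); cv2.imwrite(f"pics/{n}0.png",im[:,:,::-1]); print(n,bot.get_calibration(n))
print(bot.get_calibration("wrist")); print(bot.read_state())
E
```

```text
pics
top {'fx': 503.5037717717337, 'fy': 503.5037717717337, 'cx': 278.3998383858693, 'cy': 205.56865923057998, 'view': array([[-1.53783996e-02, -9.99866969e-01,  5.43587221e-03,
         6.45916516e+01],
       [ 9.81148518e-01, -1.40426284e-02,  1.92744363e-01,
        -6.10471039e+02],
       [-1.92642389e-01,  8.29749781e-03,  9.81233948e-01,
        -1.38683900e+03],
       [ 0.00000000e+00,  0.00000000e+00,  0.00000000e+00,
         1.00000000e+00]])}
scene {'fx': 390.6920158750633, 'fy': 390.6920158750633, 'cx': 290.8439806216488, 'cy': 204.32940527295852, 'view': array([[-8.45612653e-01,  5.33683381e-01, -1.10131541e-02,
         4.67488239e+02],
       [-4.15727915e-01, -6.45492355e-01,  6.40710481e-01,
         2.25803144e+02],
       [ 3.34827629e-01,  5.46371366e-01,  7.67703582e-01,
        -1.53433102e+03],
       [ 0.00000000e+00,  0.00000000e+00,  0.00000000e+00,
         1.00000000e+00]])}
{'fx': 349.06396960637426, 'fy': 349.06396960637426, 'cx': 279.9366804966002, 'cy': 210.15808603715524, 'T_tool_cam': array([[-6.17992991e-04,  9.67825632e-01,  2.51621072e-01,
    
[... 251 characters left out ...]
         1.00000000e+00]])}
{'t': 0.1, 'joint_pos': array([-8.81931935e-01,  3.59333429e-01,  1.11410006e-02, -3.23638038e-04,
       -1.22407403e+00, -2.88086379e-01]), 'qvel': array([-0.0007413 , -0.00192001,  0.00132354,  0.00221748,  0.0001142 ,
        0.00120465]), 'tau': array([-2.66869734e-03, -5.84161627e+01,  2.93753636e+01,  7.01552063e+00,
        1.02051330e-02, -6.10139523e-05]), 'tcp_pos': array([ 263.14264323, -621.12157108,  225.697767  ]), 'eef_rot': array([-1.98996513e-01,  9.79999910e-01,  7.20499406e-04, -2.10596482e-04]), 'contact_force': array([-0.55171736,  0.27943386,  0.41917139]), 'moment': array([-0.05104429, -0.01687591, -0.02866985]), 'width': 87.52453504843152}
```

View pics/top0.png

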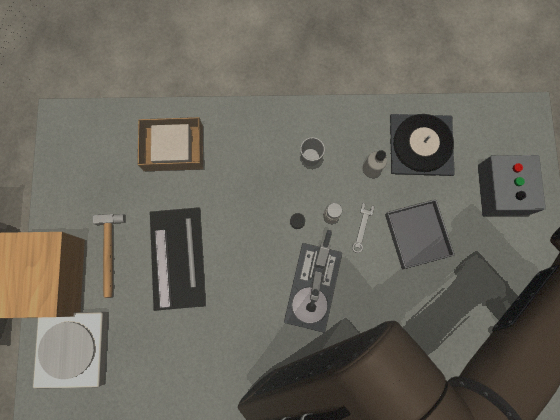

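View pics/scene0.png

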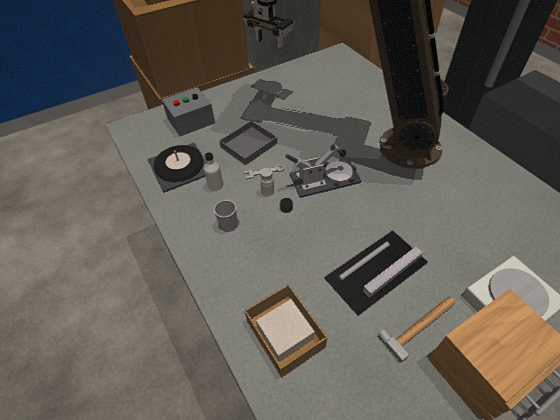

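The top view shows mat (177,258), tube (162,268), rod (191,253), jar cap (334,211), handle tip (328,234), tray (419,234), disc (297,220), spanner (364,226), bottle (377,160) and cup (313,150). The scene view agrees with it. Next I'll turn these into rough positions and go closer with the wrist camera.

```bash
cat > h.py <<'E'
import numpy as np, cv2
from scipy.spatial.transform import Rotation as R
from plant import bot
def campose(name, st=None):
    c=bot.get_calibration(name)
    if name!="wrist": T=np.linalg.inv(c["view"])
    else:
        W=np.eye(4); W[:3,:3]=R.from_quat(st["eef_rot"]).as_matrix(); W[:3,3]=st["tcp_pos"]
        T=W@c["T_tool_cam"]
    return c,T
def ray(name,uv,st=None):
    c,T=campose(name,st); uv=np.atleast_2d(np.asarray(uv,float))
    d=np.c_[(uv[:,0]-c["cx"])/c["fx"],-(uv[:,1]-c["cy"])/c["fy"],-np.ones(len(uv))]
    return T[:3,3],d@T[:3,:3].T
def onz(name,uv,z,st=None):
    o,d=ray(name,uv,st); return o+d*((z-o[2])/d[:,2:3])
def proj(name,P,st=None):
    c,T=campose(name,st); p=(np.atleast_2d(P)-T[:3,3])@T[:3,:3]
    return np.c_[c["cx"]-c["fx"]*p[:,0]/p[:,2], c["cy"]+c["fy"]*p[:,1]/p[:,2]]
def quat(yaw,tilt=0):
    """tool z in vertical plane of heading yaw, tilted outward by tilt from straight down; jaws (y) level, across heading"""
    z=np.array([np.cos(yaw)*np.sin(tilt),np.sin(yaw)*np.sin(tilt),-np.cos(tilt)])
    y=np.array([np.sin(yaw),-np.cos(yaw),0.]); x=np.cross(y,z)
    return R.from_matrix(np.c_[x,y,z]).as_quat()
def snap(fn):
    st=bot.read_state(); im=bot.camera("wrist")[:,:,::-1].copy(); cv2.imwrite("pics/"+fn+".png",im)
    np.savez("pics/"+fn+".npz",tcp_pos=st["tcp_pos"],eef_rot=st["eef_rot"]); return im,st
E
python3 - <<'E'
from h import *
for n,uv,z in [("mat",(177,258),4),("tube0",(157,231),32),("tube1",(164,307),32),("rod0",(188,220),20),("rod1",(194,287),20),("jar",(334,211),100),("tip",(328,233),159),("die",(310,304),20),("tray",(419,234),35),("disc",(297,220),30),("oiler",(379,156),150),("cup",(313,143),85)]:
    print(n,onz("top",uv,z)[0].round())
s=bot.read_state()
for t in (0,.3):
  for p in ([600,-80,400],[600,230,400],[820,-120,150],[800,-120,100],[600,-320,250]):
    q=bot.solve_ik(p,quat(0,t)); print(t,p,None if q is None else np.round(q,2))
E
```

```text
mat [470. 354.   4.]
tube0 [547. 408.  32.]
tube1 [331. 381.  32.]
rod0 [580. 321.  20.]
rod1 [385. 300.  20.]
jar [586. -99. 100.]
tip [516. -74. 159.]
die [333. -30.  20.]
tray [ 526. -350.   35.]
disc [573.   2.  30.]
oiler [ 728. -222.  150.]
cup [789. -47.  85.]
0 [600, -80, 400] [ 0.19  0.19  0.16  0.   -1.54  1.38]
0 [600, 230, 400] [ 0.67  0.25  0.24  0.   -1.56  0.9 ]
0 [820, -120, 150] [ 0.09  0.66  0.33  0.   -1.25  1.48]
0 [800, -120, 100] [ 0.09  0.66  0.21  0.   -1.13  1.48]
0 [600, -320, 250] [-0.2   0.35  0.06  0.   -1.28  1.77]
0.3 [600, -80, 400] [ 0.23 -0.01 -0.13  0.07 -1.16  1.32]
0.3 [600, 230, 400] [ 0.79  0.07 -0.1   0.23 -1.19  0.71]
0.3 [820, -120, 150] [ 0.1   0.49 -0.02  0.04 -0.76  1.44]
0.3 [800, -120, 100] [ 0.11  0.5  -0.12  0.05 -0.65  1.43]
0.3 [600, -320, 250] [-0.25  0.21 -0.15 -0.09 -0.93  1.86]
```

Run:
```python
from h import *
bot.move_ptp([540,-320,330],quat(-.235)); a,_=snap("tray1")
bot.move_ptp([540,-85,330],quat(-.235)); b,_=snap("clamp1")
print(bot.read_state()["t"])
cv2.imwrite("pics/m1.png",cv2.resize(np.vstack([a,b]),None,fx=.71,fy=.71))
```

```text
2.7583
```

View pics/m1.png

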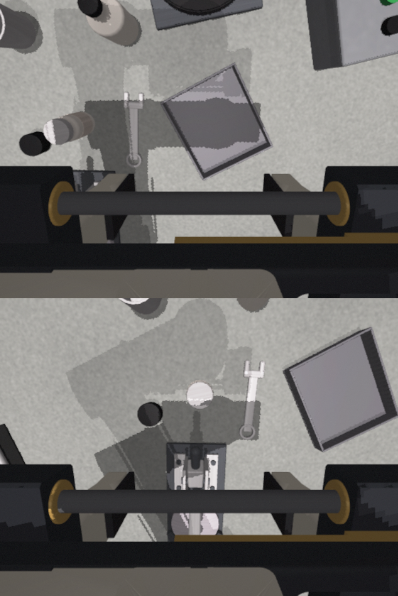

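Wrist views: tray corners about (165,102), (236,64), (270,147) and (205,178), and jar cap at (200,97), all at 0.71 scale. The fingers hide the lower half, so I'll pull the tool back to see the clamp and then look at the mat.

Run:
```python
from h import *
st=lambda f:dict(np.load(f"pics/{f}.npz"))
c=onz("wrist",np.array([(165,102),(236,64),(270,147),(205,178)])/.71,35,st("tray1")); print("tray",c.mean(0).round(1),c.round())
print("jar",onz("wrist",np.array([200,97])/.71,100,st("clamp1")).round(1))
try: bot.move_ptp([440,-65,340],quat(-.235))
except bot.Unreachable: print("unr"); bot.move_ptp([470,-70,340],quat(-.235))
a,s=snap("clamp2")
bot.move_ptp([400,345,300],quat(.124)); b,s=snap("mat1")
print(bot.read_state()["t"])
cv2.imwrite("pics/m2.png",np.vstack([a[:290],b[:290]]))
```

```text
tray [ 526.2 -357.8   35. ] [[ 589. -272.   35.]
 [ 623. -409.   35.]
 [ 462. -442.   35.]
 [ 430. -308.   35.]]
jar [[ 587.  -100.9  100. ]]
4.8833
```

View pics/m2.png

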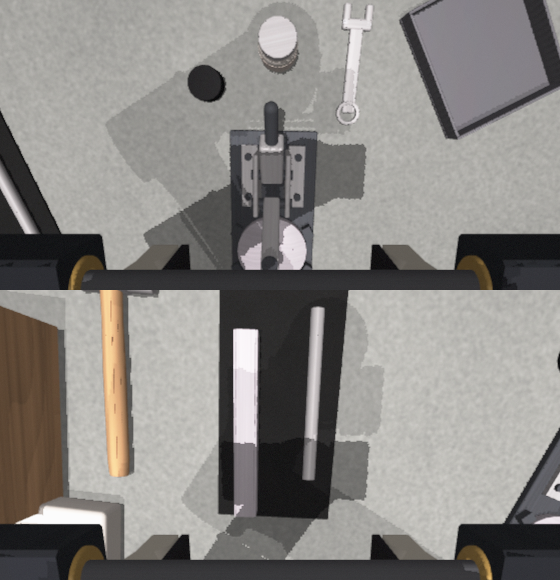

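Clamp: stub tip end near (271,101), base's outer corners near (230,131) and (317,131), jar cap (278,37). Mat: tube from (246,39) to (246,225), rod to its right. I'll refine these with masks.

Run:
```python
from h import *
ld=lambda f:(cv2.imread(f"pics/{f}.png"),dict(np.load(f"pics/{f}.npz")))
im,s=ld("clamp2"); g=cv2.cvtColor(im,6)
print(g[98:160:6,226:322:3])
co=onz("wrist",[(230.5,130.5),(317,130.5)],12,s); m=co.mean(0); d=co[0]-co[1]
print("base corners",co.round(1),"w",np.linalg.norm(d).round(1),"yaw",np.arctan2(-d[0],d[1]))
side=onz("wrist",[(230.5,131),(231.5,235),(317,131),(315.5,235)],12,s).round(1); 
for i in (0,2): v=side[i]-side[i+1]; print("side yaw",np.arctan2(v[1],v[0]))
print("tip",onz("wrist",(271,102),159,s).round(1))
m_,r=cv2.minEnclosingCircle(cv2.findContours(((g>170)*255).astype(np.uint8)[10:60,250:305].copy(),0,2,offset=(250,10))[0][0])
print("jarpx",m_,r,onz("wrist",m_,100,s).round(1))
im,s=ld("mat1"); g=cv2.cvtColor(im,6)
k=((g>120)*255).astype(np.uint8); k[:, :225]=0;k[:,265:]=0;k[228:]=0;k[:30]=0
c=max(cv2.findContours(k,0,2)[0],key=cv2.contourArea); print("tube px",cv2.boxPoints(cv2.minAreaRect(c)))
P=onz("wrist",cv2.boxPoints(cv2.minAreaRect(c)),32,s); print(P.round(1),P.mean(0))
print("rows",[ (r,np.flatnonzero(k[r])[[0,-1]]) for r in range(36,228,15) if k[r].any()])
print(g[200:236:3,236:262:4])
print("mat",onz("wrist",[(219,225),(329,229)],4,s).round(1))
```

```text
[[147 151 152 153 151 154 150 148 156 155 153 157 154 147 148 149 152 148
  146 147 149 148 146 151 150 148 148 158 152 170 158 161]
 [156 152 153 149 153 153 148 145 148 155 157 156 153  83  70  74  66 128
  147 145 145 154 157 157 152 153 151 151 171 156 153 151]
 [154 155 158 160 149 155 152 142 153 152 151 149 151  61  76  77  69  50
   79  83 152 152 151 150 151 155 159 178 178 160 146 152]
 [152 148 149 151 155 158 149 151 149 149 153 153 153  53  61  62  59  47
   78  83 150 156 153 150 152 147 151 152 155 156 154 147]
 [154 154 156 151 151 152 154 158 152 151 151 156 151  50  61  63  57  47
   81  82 158 150 157 153 157 150 155 145 148 154 151 150]
 [156 157 152 154 151 154 148 159 171 166 163 173 159  56  60  62  57  45
   83  91 171 167 180 170 176 175 172 172 168 175 155 155]
 [178 142  86  88  85  89  88  97 106 104 105 110 130  65  61  65  59  52
  112  63  81 105 105 105 104 106 104 105 103 106  91 169]
 [176 142 102 104 100 107 106 103 107 105 104  98 159  75  60  62  57  53
  161 103  47  96  98  92  63  64  61  64  62  61  63 106]
 [174 155  60  59  62 104 145 145 14
[... 871 characters left out ...]
6, array([233, 257])), (81, array([233, 257])), (96, array([233, 257])), (111, array([233, 256])), (126, array([234, 256])), (141, array([233, 256])), (156, array([237, 256])), (171, array([237, 252])), (186, array([242, 250])), (201, array([240, 246])), (216, array([234, 243]))]
[[116 120 119 119 117  93  21]
 [115 120 119 118 118  92  21]
 [114 119 118 119 118  92  24]
 [116 121 119 118 117  91  22]
 [116 119 119 118 117  90  21]
 [182 206 117 118 117  90  22]
 [216 200 117 117 118  91  21]
 [205 119 116 118 115  78  18]
 [143 120 118 116 116  60  23]
 [ 92  91  97  97 101  89  91]
 [ 90  86  94  89  89  90  88]
 [ 88  90  90  91  90  88  90]]
mat [[318.3 416.1   4. ]
 [331.  266.5   4. ]]
```

```bash
cat >> h.py <<'E'
YAW=-0.238; PIV=np.array([443.5,-59.4,80.]); H=np.array([np.cos(YAW),np.sin(YAW),0]); Z=np.array([0,0,1.])
def tubept(r,e): return PIV+r*(np.cos(e)*H+np.sin(e)*Z)
E
python3 - <<'E'
from h import *
s=dict(np.load("pics/clamp2.npz")); J=onz("wrist",(278,37),100,s)[0]; print("jar",J, (J-PIV)@H, np.cross(H,J-PIV)[2])
s=dict(np.load("pics/mat1.npz")); T=onz("wrist",[(244.8,226),(244.8,39)],32,s); d=T[1]-T[0]; print("tube",T.round(1),T.mean(0),np.linalg.norm(d),np.arctan2(d[1],d[0]))
for phi in (0,.2,.4,.6):
    row=[]
    for r,e in ((240,.78),(178,.78),(178,.4),(178,0),(178,-.1),(240,0)):
        t=e-phi; z=np.sin(t)*H-np.cos(t)*Z
        q=bot.solve_ik(tubept(r,e)+10*z,quat(YAW,t)); row.append(None if q is None else np.round(q,1).tolist())
    print(phi,row)
bot.move_gripper(80,20); jx=np.array([586.5,-101.5])
jx=(J[:2]+[587,-100.9])/2
bot.move_ptp([*jx,200],quat(YAW)); bot.line_to([*jx,57],velocity=150)
print("pre",bot.read_state()["contact_force"].round(1))
bot.move_gripper(30,25); S=bot.read_state(); print(S["width"],S["contact_force"].round(1),S["tcp_pos"],S["t"])
bot.line_to([*jx,150],velocity=150); S=bot.read_state(); print(S["width"],S["contact_force"].round(1))
E
```

```text
jar [ 586.02942499 -100.57691084  100.        ] 148.2195722650392 -6.41353029259902
tube [[330.2 379.3  32. ]
 [548.4 400.5  32. ]] [439.32210631 389.85900899  32.        ] 219.2242131592418 0.0968358366308052
0 [None, None, [0.2, 0.1, -0.8, 0.5, -0.3, 0.6], [0.1, 0.4, -0.3, 0.0, -0.9, 1.2], [0.1, 0.5, -0.2, -0.0, -1.0, 1.2], [0.1, 0.5, -0.1, 0.0, -0.9, 1.2]]
0.2 [[0.2, -0.0, -0.9, 0.8, -0.3, 0.4], None, [0.2, 0.2, -0.5, 0.1, -0.7, 1.0], [0.1, 0.5, -0.1, -0.1, -1.1, 1.3], [0.1, 0.6, -0.0, -0.1, -1.2, 1.3], [0.1, 0.6, 0.1, -0.1, -1.2, 1.3]]
0.4 [[0.3, 0.0, -0.5, 0.3, -0.7, 0.9], [0.3, 0.0, -0.7, 0.4, -0.6, 0.8], [0.2, 0.3, -0.3, 0.0, -1.0, 1.2], [0.1, 0.6, 0.1, -0.1, -1.4, 1.3], [0.1, 0.7, 0.2, -0.1, -1.5, 1.3], [0.1, 0.7, 0.3, -0.1, -1.5, 1.3]]
0.6 [[0.2, 0.2, -0.3, 0.1, -1.0, 1.1], [0.2, 0.1, -0.5, 0.1, -0.9, 1.0], [0.1, 0.4, -0.1, -0.1, -1.3, 1.2], [0.0, 0.8, 0.3, -0.2, -1.7, 1.3], [0.0, 0.8, 0.3, -0.2, -1.7, 1.3], [0.0, 0.9, 0.5, -0.2, -1.8, 1.3]]
pre [0.6 0.3 0.2]
45.35478698647592 [0.1 0.6 2. ] [ 586.77643374 -100.6420861    57.19991506] 8.8667
44.8317492983556 [-0.3  1.1 -2.5]
```

Run:
```python
from h import *
bot.line_to([526,-356,150],velocity=250)
bot.line_to([526,-356,75],velocity=150); bot.line_to([526,-356,62],velocity=40)
S=bot.read_state(); print(S["contact_force"].round(1),S["tcp_pos"])
bot.move_gripper(80); bot.pause(.3); bot.line_to([526,-356,180],velocity=200)
bot.line_to([420,-356,300],velocity=300); a,s=snap("tray2")
b=bot.camera("top")[:,:,::-1]; print(bot.read_state()["t"])
cv2.imwrite("pics/m3.png",np.vstack([a[:290],cv2.resize(b[100:330,250:500],(500,460))[:300,:].copy() if 0 else cv2.resize(b[120:280,270:470],(560,448))[:300]]))
```

```text
[ 0.3 -0.1 -1.9] [ 525.9093476  -356.03589529   61.90791078]
14.575
```

View pics/m3.png

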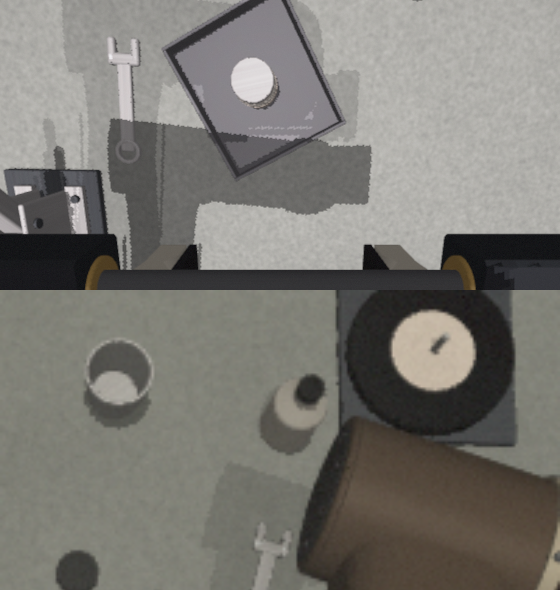

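Jar stands upright in the middle of the tray (cap at (252,80)), and the bystanders haven't moved. Tube next, with the tool tilted 0.5 rad so the raised pose is reachable.

```bash
cat >> h.py <<'E'
PHI=.5
def tooldir(yaw,t): return np.array([np.cos(yaw)*np.sin(t),np.sin(yaw)*np.sin(t),-np.cos(t)])
def tcp_for(C,yaw,e,a): return C+a*tooldir(yaw,e-PHI), quat(yaw,e-PHI)
E
python3 - <<'E'
from h import *
C=np.array([439.3,389.9,18]); y=.0968
a=6/np.cos(PHI); p,q=tcp_for(C,y,0,a)
bot.move_gripper(62,20)
bot.move_ptp(p+[0,0,160],q); bot.line_to(p+[0,0,15],velocity=150); bot.line_to(p,velocity=40)
S=bot.read_state(); print("pre",S["contact_force"].round(1),S["tcp_pos"]-p,S["t"])
bot.move_gripper(20,60); S=bot.read_state(); print(S["width"],S["contact_force"].round(1),S["tcp_pos"]-p)
bot.line_to(p+[0,0,100],velocity=100); bot.line_to(p+[0,0,230],velocity=250)
S=bot.read_state(); print(S["width"],S["contact_force"].round(1),"a",a)
# pre-insertion
P,Q=tcp_for(tubept(250,.78),YAW,.78,a); print(P,bot.solve_ik(P,Q))
bot.move_ptp(P+[15,0,40],Q); bot.line_to(P,velocity=100); bot.pause(.3)
S=bot.read_state(); print("err",S["tcp_pos"]-P,S["eef_rot"]-Q,S["t"])
for n in("top","scene"): cv2.imwrite(f"pics/{n}4.png",bot.camera(n)[:,:,::-1])
t=cv2.imread("pics/top4.png")[190:320,270:420]; s=cv2.imread("pics/scene4.png")[100:230,220:370]
cv2.imwrite("pics/m4.png",cv2.resize(np.hstack([t,s]),None,fx=2.66,fy=2.66,interpolation=2))
for n in("top","scene"): print(n,proj(n,[tubept(140,.78),tubept(360,.78),tubept(112,.78),PIV]).round(1).tolist())
E
```

```text
pre [-1.2  0.1  1.1] [-0.08267991 -0.11100159 -0.25132519] 19.4667
27.551764796521123 [-0.6  0.4 -0. ] [0.03122485 0.22637516 0.09388289]
27.459812974616817 [-0.4  1.1 -4.1] a 6.836963563947294
[ 618.05464984 -101.74660272  249.24915379] [ 0.2225374   0.10062184 -0.37597441  0.16439038 -0.84882369  1.01668933]
err [0.33526003 0.03117031 0.50074328] [-5.48582360e-05 -3.74763165e-05  3.70018437e-04 -1.09457210e-04] 24.7083
top [[332.0, 222.7], [352.4, 148.8], [329.7, 231.2], [320.9, 263.0]]
scene [[279.8, 152.0], [225.7, 124.0], [285.8, 155.1], [308.1, 166.6]]
```

View pics/m4.png

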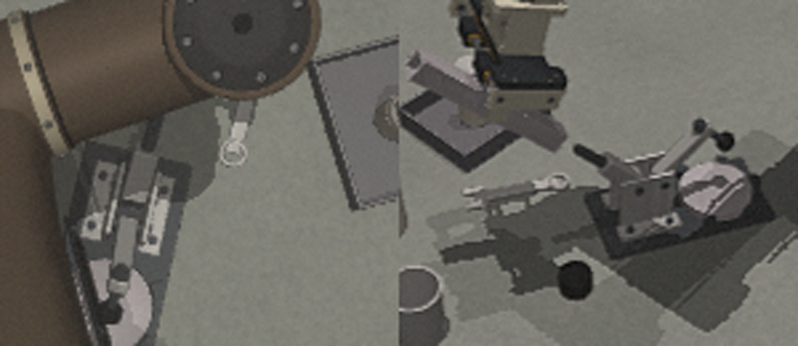

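Scene view: tube's near end at about (280.5,153.4) and handle tip at (287,156), both with the same small offset from prediction. The tube is aligned, so I'll insert slowly and watch the force.

Run:
```python
from h import *
a=6.84
for r in (225,218,212,206,200,194,188,183,179):
    P,Q=tcp_for(tubept(r,.78),YAW,.78,a); bot.line_to(P,velocity=40)
    S=bot.read_state(); f=S["contact_force"]; print(r,f.round(1),(S["tcp_pos"]-P).round(1),S["t"])
    if np.linalg.norm(f-[-.4,1.1,-4])>15: print("STOP"); break
cv2.imwrite("pics/scene5.png",bot.camera("scene")[:,:,::-1])
s=cv2.imread("pics/scene5.png")[100:220,210:370]
cv2.imwrite("pics/m5.png",cv2.resize(s,None,fx=4,fy=4,interpolation=2))
```

```text
225 [-0.6 -0.6 -1.4] [0.2 0.1 0.3] 25.5833
218 [-0.  -1.2 -2.5] [-0.3 -0.  -0.2] 25.9083
212 [-0.1 -0.2 -3.3] [-0.3 -0.  -0.2] 26.2083
206 [-0.1  0.8 -1.7] [-0.3 -0.  -0.2] 26.5083
200 [ 0.4 -0.3 -2. ] [-0.3 -0.  -0.2] 26.8083
194 [ 0.6  0.8 -2.3] [-0.3  0.  -0.3] 27.1083
188 [ 0.4 -0.4 -2. ] [-0.4 -0.  -0.3] 27.4083
183 [ 0.6 -0.1 -2.3] [-0.3 -0.  -0.3] 27.6833
179 [-0.1  0.6 -2.1] [-0.3 -0.  -0.2] 27.9333
```

View pics/m5.png

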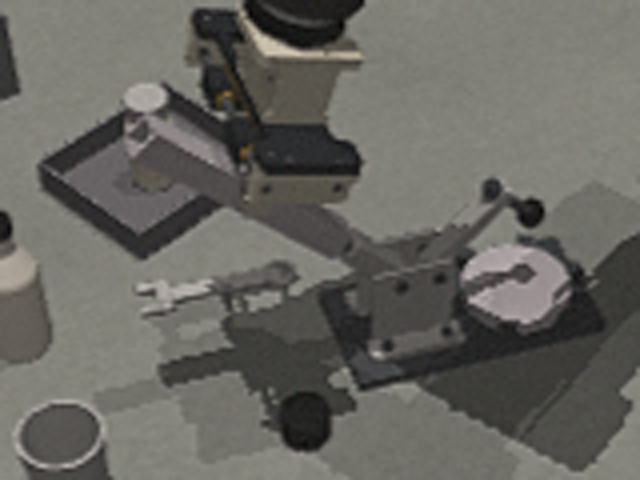

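The tube covers the stub nearly to its shoulder with no contact force. Now swing it down.

Run:
```python
from h import *
a=6.84
for e in (.68,.58,.48,.38,.28,.18,.09,0.):
    P,Q=tcp_for(tubept(179,e),YAW,e,a); bot.line_to(P,velocity=60,ori=Q)
    S=bot.read_state(); f=S["contact_force"]; print(e,f.round(1),S["moment"].round(1),(S["tcp_pos"]-P).round(1),round(S["t"],2),S["width"].round(2))
    if np.linalg.norm(f)>60: print("STOP"); break
bot.pause(.3); S=bot.read_state(); print(S["contact_force"].round(1),S["moment"].round(2))
cv2.imwrite("pics/scene6.png",bot.camera("scene")[:,:,::-1])
s=cv2.imread("pics/scene6.png")[100:220,210:370]
cv2.imwrite("pics/m6.png",cv2.resize(s,None,fx=4,fy=4,interpolation=2))
```

```text
Traceback (most recent call last):
AttributeError: 'float' object has no attribute 'round'
```

Run:
```python
from h import *
a=6.84
for e in (.58,.48,.38,.28,.18,.09,0.):
    P,Q=tcp_for(tubept(179,e),YAW,e,a); bot.line_to(P,velocity=60,ori=Q)
    S=bot.read_state(); f=S["contact_force"]; print(e,f.round(1),S["moment"].round(1),(S["tcp_pos"]-P).round(1),round(S["t"],2),round(S["width"],2))
    if np.linalg.norm(f)>60: print("STOP"); break
bot.pause(.3); S=bot.read_state(); print(S["contact_force"].round(1),S["moment"].round(2))
cv2.imwrite("pics/scene6.png",bot.camera("scene")[:,:,::-1])
s=cv2.imread("pics/scene6.png")[100:220,210:370]
cv2.imwrite("pics/m6.png",cv2.resize(s,None,fx=4,fy=4,interpolation=2))
```

```text
0.58 [-9.   4.2  5.8] [ 1.4  4.3 -0.1] [-1.9 -0.2 -0.9] 28.87 27.4
0.48 [-8.2  2.8  3.8] [0.9 3.5 0. ] [-1.5 -0.2 -0.8] 29.31 27.88
0.38 [-4.2  0.8  1.8] [0.2 1.6 0. ] [ 0.  -0.2 -0.2] 29.75 27.37
0.28 [-0.9 -1.1 -2.2] [-0.3 -0.7  0. ] [ 1.  -0.   0.1] 30.19 27.66
0.18 [ -0.1   0.5 -13.6] [-0.7 -3.  -0.1] [-0.2  0.4 -1.4] 30.63 27.69
0.09 [ -6.5   2.5 -14.9] [-0.4 -1.9 -0. ] [-1.5  0.5 -1.1] 31.05 27.34
0.0 [-0.6 -0.1 -2.5] [-0.5 -1.8 -0. ] [ 0.8 -0.4  1.6] 31.47 27.72
[ 0.9  0.4 -1.8] [-0.57 -1.77 -0.03]
```

View pics/m6.png

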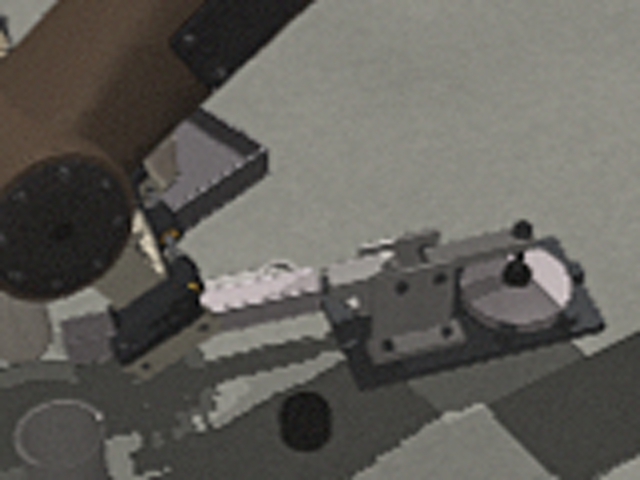

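The handle is level, the foot is on the die plate, and the push force has gone. The tilted gripper body would come too close to the bottle on withdrawal (body out to about r = 291 mm, bottle from 287). So I'll turn the tool upright about the tube at low grip while the stub holds it, then draw off.

Run:
```python
from h import *
a=6.84; C=tubept(179,0)
bot.move_gripper(20,4)
for t in (-.35,-.2,-.1,0.):
    bot.line_to(C+a*tooldir(YAW,t),velocity=25,ori=quat(YAW,t))
S=bot.read_state(); print(S["contact_force"].round(1),S["moment"].round(2),S["t"],S["width"])
bot.move_gripper(20,60); S=bot.read_state(); print(S["contact_force"].round(1),S["moment"].round(2),S["width"])
for r in (190,205,220,230):
    P=tubept(r,0)+a*tooldir(YAW,0); bot.line_to(P,velocity=50)
    S=bot.read_state(); print(r,S["contact_force"].round(1),S["moment"].round(2),(S["tcp_pos"]-P).round(1),round(S["t"],1))
    if np.linalg.norm(S["contact_force"])>30: print("STOP"); break
for n in("scene",): 
    s=bot.camera(n)[:,:,::-1]; cv2.imwrite("pics/scene7.png",s); cv2.imwrite("pics/m7.png",cv2.resize(s[80:220,170:370],None,fx=4,fy=4,interpolation=2))
```

```text
[-0.4  0.3 -2.2] [-0.05  0.09  0.04] 33.1667 28.00666295718894
[ 0.4  0.2 -3.1] [-0.08  0.08  0.03] 27.92567096501997
190 [-0.3 -0.1 -2.4] [-0.08  0.22  0.01] [ 0.4 -0.1 -0.3] 33.8
205 [ 0.4  0.  -2.5] [-0.06  0.22  0.04] [ 0.1 -0.1 -0.2] 34.2
220 [-0.9  0.6 -2.2] [-0.05  0.1   0.02] [ 0.1 -0.1 -0.3] 34.6
230 [-0.4  0.2 -2.3] [-0.08  0.16 -0.05] [ 0.2 -0.1 -0.1] 35.0
```

View pics/m7.png

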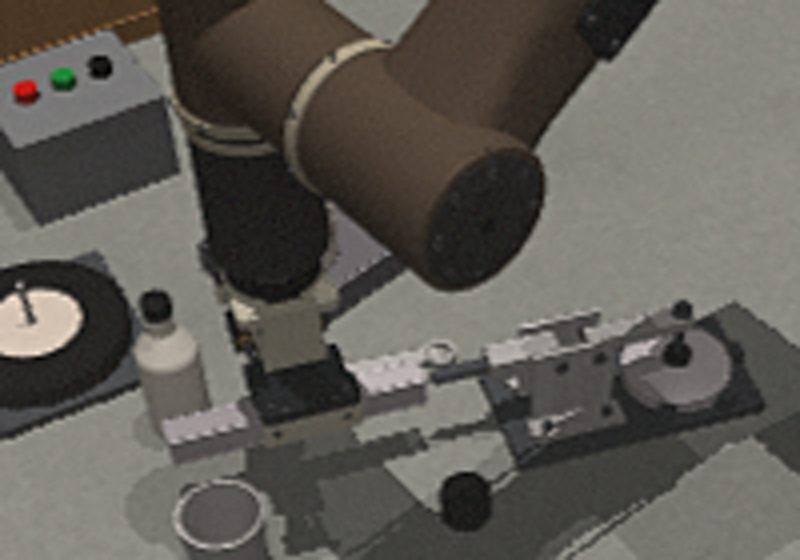

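The tube end (425,375) has just cleared the stub, and the handle stays level. I'll pull back a bit more, lift, and lay the tube on the mat.

Run:
```python
from h import *
a=6.84
P=tubept(237,0)-[0,0,a]; bot.line_to(P,velocity=40)
bot.line_to(P+[0,0,15],velocity=40); S=bot.read_state(); print(S["contact_force"].round(1),S["moment"].round(2))
bot.line_to(P+[0,0,150],velocity=150)
C=np.array([453,391.2,18]); y=.0968; p=C-[0,0,a]; q=quat(y,0)
bot.move_ptp(p+[0,0,150],q); bot.line_to(p+[0,0,30],velocity=150)
b=bot.read_state()["contact_force"]
for dz in np.arange(24,-2,-2.):
    bot.line_to(p+[0,0,dz],velocity=25); S=bot.read_state(); f=S["contact_force"]-b
    print(dz,f.round(1),S["moment"].round(2))
    if f[2]>5: break
bot.move_gripper(50,10); bot.pause(.2)
bot.line_to(p+[0,0,160],velocity=150)
bot.line_to(p+[-60,-40,260],velocity=250); a_,s=snap("mat8")
t=bot.camera("top")[:,:,::-1]; cv2.imwrite("pics/top8.png",t); print(bot.read_state()["t"])
bot.move_ptp([263,-621,300],quat(-.9)) if bot.solve_ik([263,-621,300],quat(-.9)) is not None else print("nopark")
t=bot.camera("top")[:,:,::-1]; print(bot.read_state()["t"])
cv2.imwrite("pics/top9.png",t)
cv2.imwrite("pics/m8.png",np.vstack([a_[:290],cv2.resize(t[120:330,80:480],(560,294),interpolation=2)]))
```

```text
[-0.3  0.1 -2.1] [-0.09  0.19 -0.01]
24.0 [ 0.2 -0.7  0.3] [-0.1   0.14 -0.01]
22.0 [-0.8 -1.4 -0.1] [-0.1   0.08  0.03]
20.0 [-0.1 -1.6  0.1] [-0.11  0.13  0.02]
18.0 [-0.6 -0.6  0.2] [-0.15  0.11  0.02]
16.0 [-0.8 -2.2 -0.1] [-0.09  0.14 -0.06]
14.0 [ 0.3  0.  -0.2] [-0.09  0.08  0.04]
12.0 [ 0.5 -0.3 -0.9] [-0.11  0.14 -0.03]
10.0 [ 0.2 -0.6 -0.7] [-0.08  0.11 -0.01]
8.0 [ 0.  -0.4 -0.2] [-0.12  0.18  0.01]
6.0 [ 0.6 -0.7 -1.3] [-0.14  0.16  0.04]
4.0 [ 0.3 -0.4 -1. ] [-0.09  0.18 -0.06]
2.0 [-0.5 -0.4  0.8] [ 0.    0.06 -0.01]
0.0 [-5.9 -4.  17.4] [-1.39  2.3  -0.06]
46.0833
49.5583
```

View pics/m8.png

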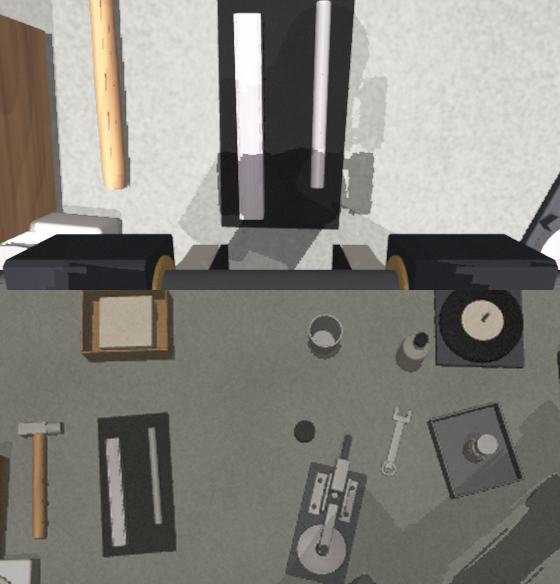

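Tube lies flat on the mat inside its outline, jar is upright in the tray (cap (486,444)), and the bystanders are where they began. I'll check the level handle tip against the top-view prediction, then hand in.

Run:
```python
from h import *
print("pred shut",proj("top",tubept(112,0)),"pred e=.3",proj("top",tubept(112,.3)),"seen (327.9,225)")
s=dict(np.load("pics/mat8.npz")); T=onz("wrist",[(248.5,13),(252,219)],32,s).mean(0); print("tube mid",T)
S=bot.read_state(); print(S["contact_force"].round(1),S["t"])
bot.close_job()
```

```text
pred shut [[329.02779234 224.03618252]] pred e=.3 [[329.91537258 223.90234001]] seen (327.9,225)
tube mid [453.36169675 388.35816908  32.        ]
[-0.2  0.1 -0.2] 49.5583
the job is handed in; nothing more can be done
```

The clamp is shut and the job is handed in at 49.6 s of the 67 s allowed. I saw no sign that the robot itself touched the handle, but that contact isn't measured separately.

- **Jar:** it stands upright and released in the middle of the parts tray, confirmed in the wrist and top views.
- **Tube on the handle:** it went about 43 mm over the stub with no contact force above noise. The swing down peaked at about 16 N at the wrist.
- **Drawing off:** before pulling the tube off, I turned the tool upright about it at low grip, because the tilted gripper would have come too close to the bottle. It came off with no noticeable force.
- **Tube on the mat:** it lies flat, with its middle at about (453, 388) mm. That is roughly 15 mm along and 35 mm across from the mat centre, within the 70 and 75 mm limits.
- **Clamp shut:** the scene view shows the handle level and the foot on the die plate, and the push force vanished at the end of the swing. The top-view tip position agrees to about 1 px, but that view hardly tells level from slightly raised, so the shut angle rests mainly on the other two signs.
- **Bystanders:** the rod, disc, spanner, bottle, cup and hammer look unmoved in the last top view. I judged this by eye.

One script stopped on a print error just after the first swing step; the swing then carried on from there. The last robot reading showed no contact force.

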